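# Uncover the soak tub and lay the printed rib in the trimming jig

### The arm

A 6-joint arm with a two-finger parallel gripper is mounted at the origin on the work surface. World frame = base frame: x ahead of the robot, y to its left, z up, the work surface at z = 0. Lengths are in m, angles in rad, forces in N, time in s.
With the tool pointing down it reaches from about 0.375 to 0.975 m from the base axis. Payload 3.8 kg.
Tool frame: the origin (TCP) lies where the fingers leave the gripper's body, on its centre line; the fingertips stand 73 mm ahead of it and the grasp point (between the pads) lies 54 mm ahead of it; z points along the fingers, y is the line along which they close (so a half turn about z gives the same grasp; the last joint's range is limited). The gripper opens to 85 mm and grips with 20 to 120 N. Pads are 22 mm wide; open, the fingers measure 114 mm over their backs; the gripper's body (76 mm by 85 mm) begins 54 mm behind the grasp point. The pads swing forward as they close: fully open they stand 13 mm farther back than shut.
Start: joints at [-1.338, 0.264, 1.604, -0, 1.274, -0.037], TCP at [0.18, -0.651, 0.304] pointing down, gripper open.
Joint ranges: [-2.63, 2.63], [-0.94, 2.18], [0.31, 2.57], [-1.31, 4.45], [0, 2.66], [-2.55, 2.55]. Speed limits (rad/s): [2.57, 2.57, 3.14, 3.14, 3.14, 3.14].

### API

Orientations are given as a rotation vector (axis times angle).
In Python, from workcell import read_state, viewer, bot gives the robot as it stands.
- The arm moves only by the tool jog_arm, never from a script. Its argument "increments" is a list that holds one entry, the list of rows, each a list of 7 numbers: the shift along the tool's x, y, z in units of 30 mm (1.0 is 30 mm), then the turn, a rotation vector about the tool's x, y, z in units of 6 degrees (1.0 is 6 degrees), then the opening, from -1 (shut) to 1 (fully open). A call has exactly 5 rows; each row shifts and turns the commanded pose from where the row before left it, along the tool's axes as they then stand; what a row does not reach is not made up. A row lasts 1/12 s, in which the tool goes at most 41.7 mm and 7.16 degrees, less where a joint would pass 70% of its speed; a pose out of reach is approached as far as the arm can. A call is refused whole if a number of a shift passes 1 or a number of a turn 1, either way. A call with a gripper value outside its range is refused whole. The fingers move at their own pace and stop on an object; "force" is the grip in N (left out, the last holds). Time passes only in rows, so rows that do not move let the fingers close, or fill a call up. It gives the time, the measured TCP pose, the force, the opening and the grip force at its end, in the units of the state.
- read_state(): the state, without advancing time (a new reading comes with each control period).
- viewer.read_camera(name): name is "scene" or "top" or "wrist"; returns (picture, depth): 480x640x3 uint8, blue, green, red; 480x640 float32, m along the optical axis (not along the pixel's ray), 0 where there is no reading.
- viewer.camera_params(name): a dict with "fx", "fy", "cx", "cy" (pixels), "R" (3x3) and "t" (3): a world point X has camera coordinates R X + t; the wrist camera has in their place "hand_eye" (4x4, takes a point from camera to tool coordinates, whose origin is the TCP and whose axes are the flange's). Camera axes: x right, y down, z forward; pixel columns grow to the right and rows downward; lengths in m; the calibration is good to about 2 mm. A picture is of the moment at which its call begins: read the wrist's pose just before it. camera_params takes no time and is no camera call.
- bot.finish_job(): hands the job in; it is judged then, once.
The state is a dict: "time": time; "q": joint angles; "joint_vel": joint speeds; "joint_torque": joint torques, N m; "tool_pos": TCP position; "tcp_rot": TCP orientation; "wrist_force": force on the tool from outside, world axes, zero at the start; "torque": the same for the moment, N m; "width": opening from 0.0 (shut) to 1.0 (fully open); "grip_force": force on a finger pad.
Only numpy, scipy, OpenCV 4.12 (cv2) and the standard library are available. Lean on these libraries where they do the work, as an engineer would, in place of code of your own. Each camera call takes 0.05 s, during which the arm holds its last target. There are 200 camera calls.

### The job

Lift the loose lid off the soak tub by its knob and set it flat on the ledge, then take the resin rib segment out of the tub by its upright tab and stand it on the ledge, tab up, letting go so that you can take it again the other way round. Then hold the tab by its two narrow ends and lower the rib into the trimming jig, flat between the two guide cheeks and the two end stops, and leave it there with the lid still flat on the ledge. The parts are brittle, so set them down without dropping them, and leave the two screws, the lens and the pick where they lie.

Things in the scene. Friction and masses are not known exactly. Their poses are not given: they have to be found in the camera images.
- lid_knob (a point): Centre of the round black knob (32 mm across, 24 mm high, on a neck 20 mm across and 16 mm high) in the middle of the loose aluminium lid. Lid plate 176 x 136 x 5 mm (x, y) with a 154 x 114 x 5 mm slab under it that sits in the tub's mouth with 3 mm play. The point is 28 mm above the plate and 38 mm above the lid's underside (99 mm up on the tub). z up. About 0.32 kg; only its weight holds it.
- rib_mid (a point): Middle, half-way up, of the amber resin rib: a bar along x, 110 mm long, 24 wide (y), standing on its ends like a low bridge, crown 18 mm above the feet. A flat-sided upright tab on the crown, 40 (x) x 18 mm (y), rises to 52 mm. Point 26 mm above the feet; z up. About 60 g. Starts in the tub under the lid, on the tub's floor, along the tub's x. Same either way round.
- tub: Steel soak tub under the lid, fixed to the ledge: outside 170 (x) x 130 (y) x 66 mm high, walls and floor 5 mm. Origin at the centre of its underside, z up. Tub and jig stand one on the robot's left, one on its right, either way.
- tub_combs (a point): On the tub's axes, 57 mm above its underside: middle of the top of two white comb plates across the tub, 4 mm thick, inner faces at x = +-27 mm, tops level with the rib's tab. The rib stands in their 32 mm notches, open upwards. They leave no room for fingers at the tab's narrow ends: in the tub, hold the tab across its 18 mm thickness, fingers either side along y.
- jig: Trimming jig fixed to the ledge: grey base plate 150 (x) x 100 (y) x 14 mm with two upright guide cheeks in its middle and a low stop near each end. Origin at the centre of its underside, z up.
- jig_seat (a point): Centre of the jig plate's top, jig axes. Cheeks: 34 mm long (x), 8 thick, inner faces at y = +-16 mm, 52 mm high (level with the seated tab's top). Stops: 10 mm high, inner faces at x = +-59.5 mm. The rib stands here along x, either way round, with 4 mm play each side. No room for fingers beside the tab between the cheeks: hold it by its narrow ends, fingers beyond the cheeks along x.
- clear (a point): Point on the ledge straight ahead of the robot, at its top surface, in the middle of the always clear stretch between tub and jig: 0.155 m to either side along x, 0.12 m to either side along y.
- screw_a: Yellow nylon bone-screw model lying on the ledge, 80 mm long, 24 mm high; leave alone. Origin under its middle.
- screw_b: A second screw model, the same; leave alone.
- lens: Heavy domed glass lens, 72 mm across, 28 mm high; leave alone. Origin at the centre of its underside.
- pick: Pick with a green handle, 175 mm long, 14 mm high, lying on the ledge; leave alone. Origin under its middle.
There are look-alikes about, which are no part of the job. Leave any red look-alike of the part that bears lid_knob alone. Leave any red look-alike of the jig alone.

How it is judged:
By the outcome, as a careful person would: the job done as asked, in the order asked, and still so for the second after the job is handed in, with the robot touching nothing.
It also fails if it takes over 72 s, if anything falls off the work surface, if the arm or the gripper's body presses on something with over 40 N, if the wrist force passes 120 N, or if a joint passes its speed limit or range.

## Working session

There is one attempt and no reset: what is moved stays moved. The work goes in short steps, Python scripts to look and compute and a tool call to move; the robot and the scene stay as the last step left them, time stands still between calls to the robot, and variables do not carry over. Pictures are saved under pics/ and viewed, at most 10 in all, crops included, and the job is handed in when it is done.

Besides the shell and the picture viewer there is one more tool, called after "Call:" as a command line: name --argument value ..., lists and objects as JSON in quotes. jog_arm: Moves the arm, as the interface text tells. Its arguments: {"type":"object","properties":{"increments":{"type":"array","items":{"type":"array","items":{"type":"array","items":{"type":"number"}}}},"force":{"type":"number"}},"required":["increments"]}

```bash
mkdir -p pics; ls; python3 - <<'E'
from workcell import read_state, viewer, bot
import cv2,numpy as np
print(read_state())
for n in ("scene","top"):
    p=viewer.camera_params(n); print(n,{k:np.round(v,3).tolist() for k,v in p.items()})
    im,d=viewer.read_camera(n); cv2.imwrite(f"pics/{n}0.png",im); np.save(f"{n}0.npy",d)
print(viewer.camera_params("wrist"))
E
```

```text
pics
{'time': 0.0, 'q': array([-1.33787459e+00,  2.64744637e-01,  1.60537891e+00,  8.79010256e-06,
        1.27372356e+00, -3.68826153e-02]), 'joint_vel': array([ 0.00098229, -0.00062395, -0.00022678,  0.00067808, -0.00088421,
       -0.00090045]), 'joint_torque': array([ 1.91748652e-03, -5.15111625e+01, -3.67315221e+01, -2.58102973e-04,
        1.29015162e-02, -3.02610204e-06]), 'tool_pos': array([ 0.17979474, -0.65001474,  0.30256495]), 'tcp_rot': array([-3.11082616e+00, -4.22217518e-01,  3.33187174e-04]), 'wrist_force': array([ 0.60857626, -0.0039424 , -0.86933194]), 'torque': array([-0.01617207,  0.03295365, -0.0007474 ]), 'grip_force': 0.0, 'width': 1.003290802300996}
scene {'fx': 465.277, 'fy': 465.277, 'cx': 322.895, 'cy': 241.298, 'R': [[-0.584, 0.812, 0.005], [0.51, 0.372, -0.776], [-0.632, -0.45, -0.631]], 't': [0.222, -0.217, 1.34]}
top {'fx': 591.086, 'fy': 591.086, 'cx': 324.162, 'cy': 244.883, 'R': [[0.016, -1.0, -0.015], [-0.992, -0.014, -0.127], [0.127, 0.017, -0.992]], 't': [0.064, 0.507, 1.266]}
{'fx': 420.14670024931706, 'fy': 420.14670024931706, 'cx': 311.05211548788213, 'cy': 238.83523740244158, 'hand_eye': array([[ 1.39476288e-04, -9.58913705e-01, -2.83697878e-01,
         7.24257988e-02],
       [ 9.99999236e-01, -2.14703258e-04,  1.21734459e-03,
        -8.75461225e-04],
       [-1.22823927e-03, -2.83697831e-01,  9.58912943e-01,
        -6.93229885e-02],
       [ 0.00000000e+00,  0.00000000e+00,  0.00000000e+00,
         1.00000000e+00]])}
```

View pics/top0.png

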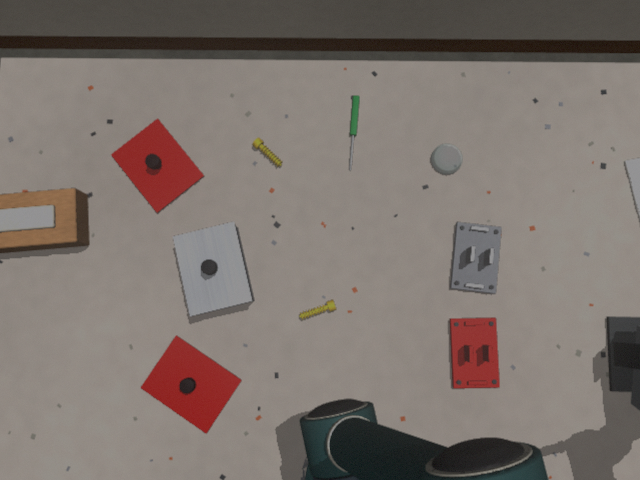

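View pics/scene0.png

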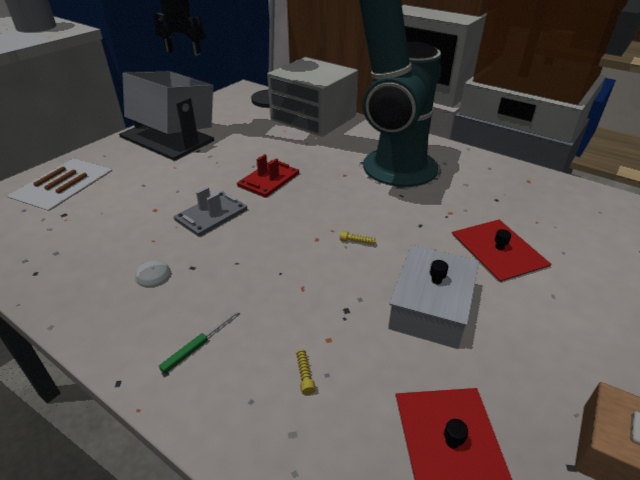

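```bash
cat > h.py <<'E'
from workcell import read_state, viewer, bot
import cv2, numpy as np
from scipy.spatial.transform import Rotation as Ro
def cam(n, s=None):
    """K-ish params and camera->world (R,t)"""
    p=viewer.camera_params(n)
    if n=="wrist":
        s=s or read_state(); R=Ro.from_rotvec(s["tcp_rot"]).as_matrix(); H=p["hand_eye"]
        return p, R@H[:3,:3], R@H[:3,3]+s["tool_pos"]
    R=np.array(p["R"]); return p, R.T, -R.T@np.array(p["t"])
def dirs(p,uv):
    uv=np.atleast_2d(np.asarray(uv,float))
    return np.c_[(uv[:,0]-p["cx"])/p["fx"],(uv[:,1]-p["cy"])/p["fy"],np.ones(len(uv))]
def onplane(c,uv,z):
    p,R,t=c; d=dirs(p,uv)@R.T
    return t+d*((z-t[2])/d[:,2])[:,None]
def cloud(c,D):
    p,R,t=c; v,u=np.mgrid[:D.shape[0],:D.shape[1]]
    X=(dirs(p,np.c_[u.ravel(),v.ravel()])*D.reshape(-1,1))@R.T+t
    X[D.ravel()==0]=np.nan
    return X.reshape(*D.shape,3)
def rect(P):
    """min-area rectangle of xy points (m): centre, long side, short side, long-axis yaw in (-90,90]"""
    (cx,cy),(w,h),a=cv2.minAreaRect((np.asarray(P)[:,:2]*1000).astype(np.float32))
    if w<h: w,h,a=h,w,a+90
    return np.r_[cx,cy,w,h].round(1),round((a+90)%180-90,2)
def snap(n,name):
    s=read_state(); im,D=viewer.read_camera(n); cv2.imwrite(f"pics/{name}.png",im); np.save(name+".npy",D)
    return im,D,cam(n,s)
def delta(pos,yaw):
    """shift in tool units (30mm) and turn (6deg) about tool z to reach TCP pos with tool y axis along world yaw deg, tool down"""
    s=read_state(); R=Ro.from_rotvec(s["tcp_rot"]).as_matrix()
    y=np.degrees(np.arctan2(R[1,1],R[0,1])); dy=(yaw-y+90)%180-90
    b=R.T@(np.array(pos)-s["tool_pos"])
    print("t",round(s["time"],2),"pos",s["tool_pos"].round(4),"yaw",round(y,2),"tilt",R[:,2].round(4),"q",s["q"].round(2),"w",round(s["width"],3),"F",s["wrist_force"].round(1),"g",round(s["grip_force"],1))
    print("shift units",(b/0.03).round(3),"turn units",round(-dy/6,3),"alt",round(-(dy-np.sign(dy)*180)/6,2))
E
python3 - <<'E'
from h import *
im=cv2.imread("pics/top0.png");D=np.load("top0.npy");c=cam("top");X=cloud(c,D)
print("table z",np.nanmedian(X[200:350,330:420,2]))
hsv=cv2.cvtColor(im,cv2.COLOR_BGR2HSV)
def sub(u0,v0,u1,v1,m): 
    M=np.zeros(D.shape,bool);M[v0:v1,u0:u1]=True; return M&m
z=X[...,2]
lid=sub(165,215,262,330,(z>.055)&(z<.08)); print("lid",rect(X[lid]),np.nanmedian(z[lid]))
kn=sub(165,215,262,330,z>.1); print("knob mean top",X[kn].mean(0),kn.sum())
jg=sub(440,212,512,300,(z>.008)&(z<.03));print("jig",rect(X[jg]),np.nanmedian(z[jg]))
ck=sub(440,212,512,300,(z>.05)); print("cheeks",rect(X[ck]),X[ck].mean(0))
for n,b in dict(screwa=(240,130,295,175),screwb=(290,290,345,325),lens=(420,135,470,180),pick=(335,85,370,175),red1=(100,110,210,220),red2=(130,330,250,440),redj=(440,310,505,395)).items():
    m=sub(*b,z>.007 if n!='red' else z>.004); P=X[m]; print(n,rect(P),P.min(0).round(3),P.max(0).round(3))
delta([.5,0,.3],0)
E
```

```text
table z -0.00015933670833678804
lid (array([449.5, 308.7, 177.2, 137.4]), 14.76) 0.07069436005267571
knob mean top [0.44870378 0.30784213 0.11030526] 191
jig (array([ 478.4, -273.4,  166.7,  124.6]), -7.17) 0.014201847884479424
cheeks (array([ 486.2, -265.4,   48.8,   34.3]), 83.34) [ 0.48594537 -0.26496182  0.06320601]
screwa (array([719.7, 209.9, 105.6,  79.1]), -81.6) [0.674 0.163 0.007] [0.766 0.258 0.028]
screwb (array([378.9,  78.4,  97.6,  51.4]), -79.39) [0.346 0.026 0.007] [0.406 0.122 0.027]
lens (array([ 716.9, -194.2,  114.7,   75.5]), 73.45) [ 0.676 -0.255  0.007] [ 0.765 -0.143  0.034]
pick (array([777.1,   7.9, 184.8,  74.4]), 4.66) [ 0.684 -0.022  0.007] [0.872 0.052 0.021]
red1 (array([688.9, 458.1, 249.9, 230.9]), 1.34) [0.567 0.34  0.007] [0.815 0.576 0.055]
red2 (array([196.1, 366.8, 277.8, 209.3]), 83.18) [0.087 0.23  0.007] [0.31  0.496 0.056]
redj (array([ 276.6, -251.7,  184. ,  123. ]), -2.53) [ 0.187 -0.317  0.007] [ 0.366 -0.186  0.073]
t 0.1 pos [ 0.1798 -0.6501  0.3027] yaw -74.54 tilt [-5.0e-04  2.1e-03 -1.0e+00] q [-1.34  0.26  1.61 -0.    1.27 -0.04] w 1.002 F [-0.6  0.1 -0.1] g 0.0
shift units [ 16.063 -18.04    0.128] turn units -12.424 alt 17.58
```

Call:
jog_arm --increments '[[[1,-0.9,0,0,0,0,1],[1,-0.9,0,0,0,0,1],[1,-0.9,0,0,0,0,1],[1,-0.9,0,0,0,0,1],[1,-0.9,0,0,0,0,1]]]'

```text
time: 0.52
tool_pos: [0.2889, -0.4786, 0.3032]
tcp_rot: [-3.112, -0.421, 0.0]
wrist_force: [0.7, -0.3, 0.3]
width: 1.002
grip_force: 0.0
```

Call:
jog_arm --increments '[[[1,-0.9,0,0,0,0,1],[1,-0.9,0,0,0,0,1],[1,-0.9,0,0,0,0,1],[1,-0.9,0,0,0,0,1],[1,-0.9,0,0,0,0,1]]]'

```text
time: 0.93
tool_pos: [0.3974, -0.3084, 0.3035]
tcp_rot: [-3.113, -0.422, 0.0]
wrist_force: [0.4, -0.1, -0.4]
width: 0.999
grip_force: 0.0
```

Call:
jog_arm --increments '[[[1,-0.9,0,0,0,0,1],[1,-0.9,0,0,0,0,1],[1,-0.9,0,0,0,0,1],[1,-0.9,0,0,0,0,1],[1,-0.9,0,0,0,0,1]]]'

```text
time: 1.35
tool_pos: [0.5061, -0.1383, 0.3036]
tcp_rot: [-3.113, -0.423, 0.001]
wrist_force: [0.8, -0.9, -0.6]
width: 0.995
grip_force: 0.0
```

Call:
jog_arm --increments '[[[0.15,-1,0,0,0,0,1],[0.15,-1,0,0,0,0,1],[0.15,-1,0,0,0,0,1],[0.15,-1,0,0,0,0,1],[0.15,-1,0,0,0,0,1]]]'

```text
time: 1.77
tool_pos: [0.4867, 0.0118, 0.3034]
tcp_rot: [-3.113, -0.423, 0.001]
wrist_force: [1.0, 0.6, 0.3]
width: 1.002
grip_force: 0.0
```

Call:
jog_arm --increments '[[[0.15,-1,0,0,0,0,1],[0.15,-1,0,0,0,0,1],[0.15,-1,0,0,0,0,1],[0.15,-1,0,0,0,0,1],[0.15,-1,0,0,0,0,1]]]'

```text
time: 2.18
tool_pos: [0.4683, 0.1622, 0.3035]
tcp_rot: [3.113, 0.423, -0.001]
wrist_force: [0.8, -0.5, -0.2]
width: 0.999
grip_force: 0.0
```

Call:
jog_arm --increments '[[[0.15,-1,0,0,0,0,1],[0.15,-1,0,0,0,0,1],[0.15,-1,0,0,0,0,1],[0.15,-1,0,0,0,0,1],[0.15,-1,0,0,0,0,1]]]'

```text
time: 2.6
tool_pos: [0.4501, 0.3128, 0.3034]
tcp_rot: [3.113, 0.423, -0.001]
wrist_force: [0.7, -0.2, -0.3]
width: 0.999
grip_force: 0.0
```

```bash
python3 - <<'E'
from h import *
delta([.4491,.3083,.153],-75.24)
im,D,c=snap("wrist","w1"); X=cloud(c,D); z=X[...,2]
lid=(z>.06)&(z<.08); print("lid",rect(X[lid]),np.nanmedian(z[lid]))
k=z>.105; print("knob",np.nanmedian(X[k],0),k.sum(),(X[k].max(0)+X[k].min(0))/2)
E
```

```text
t 2.6 pos [0.4501 0.3128 0.3034] yaw -74.53 tilt [-6.e-04 -5.e-04 -1.e+00] q [ 0.56  0.02  1.88 -0.    1.24  1.86] w 0.999 F [ 0.7 -0.2 -0.3] g 0.0
shift units [-0.067  0.133  5.014] turn units 0.119 alt -29.88
lid (array([448.3, 310.8, 176.3, 136.5]), 14.74) 0.07025443177252094
knob [0.46025063 0.3126191  0.29810026] 55230 [0.45350108 0.31531473 0.21424783]
```

View pics/w1.png

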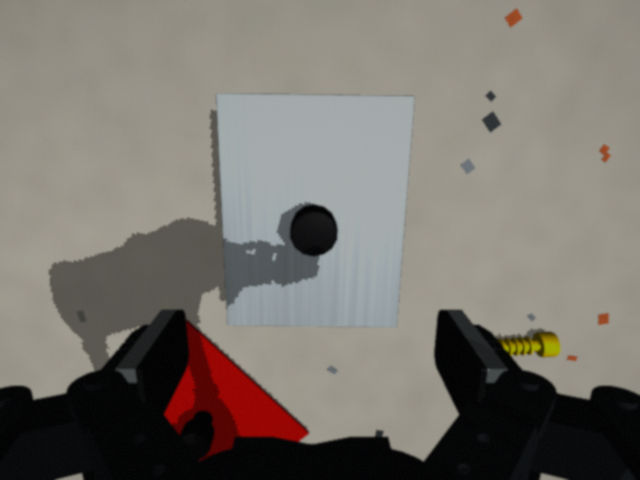

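Call:
jog_arm --increments '[[[-0.06,0.09,1,0,0,0.12,1],[0,0,1,0,0,0,1],[0,0,1,0,0,0,1],[0,0,1,0,0,0,1],[0,0,1,0,0,0,1]]]' --force 45

```text
time: 3.07
tool_pos: [0.4493, 0.308, 0.1523]
tcp_rot: [3.115, 0.403, -0.0]
wrist_force: [-0.1, 0.6, -0.1]
width: 0.999
grip_force: 0.0
```

Call:
jog_arm --increments '[[[0,0,0,0,0,0,-1],[0,0,0,0,0,0,-1],[0,0,0,0,0,0,-1],[0,0,0,0,0,0,-1],[0,0,0,0,0,0,-1]]]'

```text
time: 3.48
tool_pos: [0.4515, 0.3096, 0.1569]
tcp_rot: [-3.113, -0.402, -0.008]
wrist_force: [0.5, 1.6, 3.3]
width: 0.357
grip_force: 45.1
```

Call:
jog_arm --increments '[[[0,0,0,0,0,0,-1],[0,0,0,0,0,0,-1],[0,0,0,0,0,0,-1],[0,0,0,0,0,0,-1],[0,0,0,0,0,0,-1]]]'

```text
time: 3.9
tool_pos: [0.4515, 0.3096, 0.1569]
tcp_rot: [-3.113, -0.402, -0.008]
wrist_force: [-0.6, 0.3, 6.1]
width: 0.366
grip_force: 45.4
```

Call:
jog_arm --increments '[[[0,0,-0.15,0,0,0,-1],[0,0,-0.15,0,0,0,-1],[0,0,-0.2,0,0,0,-1],[0,0,-0.3,0,0,0,-1],[0,0,-0.4,0,0,0,-1]]]'

```text
time: 4.32
tool_pos: [0.4489, 0.3076, 0.1896]
tcp_rot: [3.114, 0.403, -0.004]
wrist_force: [0.2, 0.4, -4.3]
width: 0.362
grip_force: 45.0
```

Call:
jog_arm --increments '[[[0,0,-0.5,0,0,0,-1],[0,0,-0.5,0,0,0,-1],[0,0,-0.3,0,0,0,-1],[0,0,0,0,0,0,-1],[0,0,0,0,0,0,-1]]]'

```text
time: 4.73
tool_pos: [0.4502, 0.3085, 0.2299]
tcp_rot: [-3.115, -0.403, -0.003]
wrist_force: [0.3, -0.5, -5.3]
width: 0.356
grip_force: 45.1
```

```bash
python3 - <<'E'
from h import *
delta([.58,.05,.22],-90)
im,D,c=snap("wrist","w2"); X=cloud(c,D)
snap("scene","s2")
E
```

```text
t 4.73 pos [0.4502 0.3085 0.2299] yaw -75.26 tilt [ 1.7e-03  9.0e-04 -1.0e+00] q [ 0.56  0.08  1.96 -0.    1.1   1.87] w 0.356 F [ 0.3 -0.5 -5.3] g 45.1
shift units [1.992 9.434 0.329] turn units 2.456 alt -27.54
```

View pics/s2.png

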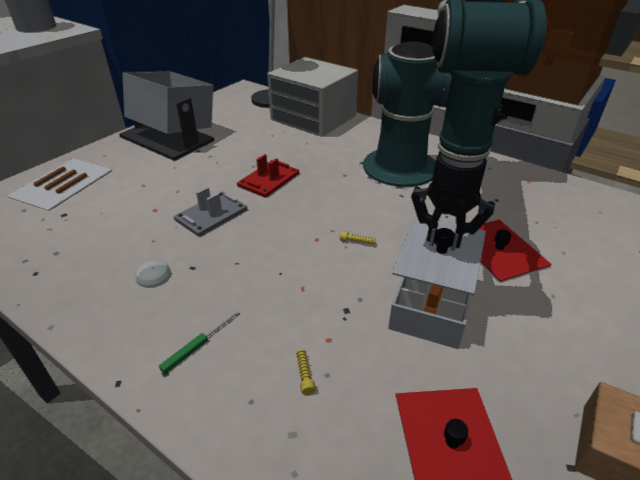

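Call:
jog_arm --increments '[[[0.1,0.5,0,0,0,0,-1],[0.2,1,0,0,0,0,-1],[0.2,1,0,0,0,0,-1],[0.2,1,0,0,0,0,-1],[0.2,1,0,0,0,0,-1]]]'

```text
time: 5.25
tool_pos: [0.5098, 0.1833, 0.2274]
tcp_rot: [3.115, 0.404, -0.004]
wrist_force: [-0.0, 0.1, -4.0]
width: 0.356
grip_force: 45.4
```

Call:
jog_arm --increments '[[[0.25,1,0,0,0,0,-1],[0.25,1,0,0,0,0,-1],[0.25,1,0,0,0,0,-1],[0.25,1,0,0,0,0,-1],[0.1,0.9,0,0,0,0,-1]]]'

```text
time: 5.67
tool_pos: [0.58, 0.0491, 0.2274]
tcp_rot: [3.116, 0.402, -0.003]
wrist_force: [-0.1, -0.6, -4.2]
width: 0.36
grip_force: 45.4
```

Call:
jog_arm --increments '[[[0,0,0.6,0,0,0.8,-1],[0,0,0.8,0,0,0.8,-1],[0,0,0.8,0,0,0.85,-1],[0,0,0.8,0,0,0,-1],[0,0,0.6,0,0,0,-1]]]'

```text
time: 6.08
tool_pos: [0.5775, 0.0505, 0.1173]
tcp_rot: [3.141, -0.0, -0.008]
wrist_force: [-0.1, 0.2, -5.0]
width: 0.361
grip_force: 45.6
```

Call:
jog_arm --increments '[[[0,0,0.3,0,0,0,-1],[0,0,0.1,0,0,0,-1],[0,0,0.1,0,0,0,-1],[0,0,0,0,0,0,-1],[0,0,0,0,0,0,-1]]]'

```text
time: 6.5
tool_pos: [0.5805, 0.051, 0.1071]
tcp_rot: [-3.141, -0.001, -0.003]
wrist_force: [0.2, 0.7, -4.1]
width: 0.358
grip_force: 45.6
```

```bash
python3 - <<'E'
from h import *
delta([.58,.05,.094],-90)
im,D,c=snap("wrist","w3"); snap("scene","s3"); X=cloud(c,D)
m=np.isfinite(X[...,2])&(X[...,2]>.006)&(X[...,2]<.03); print(rect(X[m]),np.median(X[m],0))
A=np.c_[X[m][:,:2],np.ones(m.sum())]; print(np.linalg.lstsq(A,X[m][:,2],rcond=None)[0])
E
```

```text
t 6.5 pos [0.5805 0.051  0.1071] yaw -89.95 tilt [ 2.1e-03  1.0e-04 -1.0e+00] q [0.04 0.29 1.97 0.   0.88 1.61] w 0.358 F [ 0.2  0.7 -4.1] g 45.6
shift units [-0.019  0.033  0.435] turn units 0.008 alt -29.99
(array([591.1,  51.4, 203.3, 136.5]), 0.05) [0.620501   0.05136926 0.02030368]
[-0.00266874 -0.00342595  0.02210648]
```

View pics/s3.png

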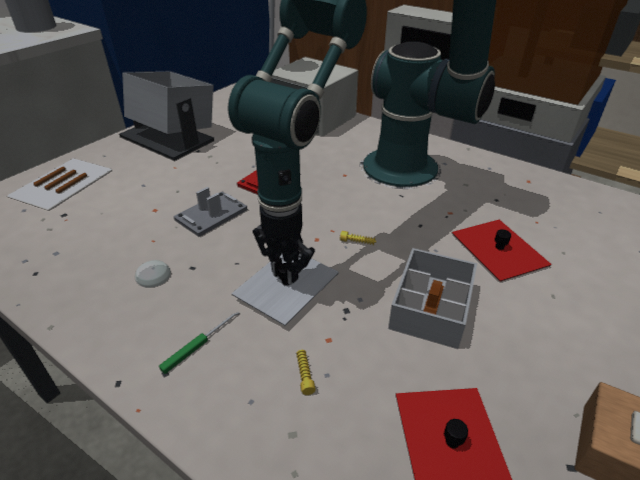

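Call:
jog_arm --increments '[[[0,0,0.15,0,0,0,-1],[0,0,0.1,0,0,0,-1],[0,0,0.05,0,0,0,-1],[0,0,0,0,0,0,-1],[0,0,0,0,0,0,-1]]]'

```text
time: 7.02
tool_pos: [0.5793, 0.0509, 0.0966]
tcp_rot: [3.142, 0.001, -0.001]
wrist_force: [-0.6, -0.8, -3.9]
width: 0.364
grip_force: 45.7
```

Call:
jog_arm --increments '[[[0,0,0.03,0,0,0,-1],[0,0,0.03,0,0,0,-1],[0,0,0,0,0,0,-1],[0,0,0,0,0,0,-1],[0,0,0,0,0,0,-1]]]'

```text
time: 7.43
tool_pos: [0.5797, 0.0508, 0.0959]
tcp_rot: [3.142, 0.001, 0.0]
wrist_force: [-3.2, -2.6, 4.5]
width: 0.357
grip_force: 46.4
```

```bash
python3 - <<'E'
from h import *
delta([.58,.05,.094],-90)
im,D,c=snap("wrist","w4"); X=cloud(c,D)
m=np.isfinite(X[...,2])&(X[...,2]>.005)&(X[...,2]<.03); print(rect(X[m]),np.median(X[m],0))
E
```

```text
t 7.43 pos [0.5797 0.0508 0.0959] yaw -89.96 tilt [ 3.e-04 -1.e-04 -1.e+00] q [ 0.04  0.3   1.98 -0.    0.86  1.61] w 0.357 F [-3.2 -2.6  4.5] g 46.4
shift units [0.01  0.027 0.063] turn units 0.007 alt -29.99
(array([589.2,  51.3, 200.3, 136.6]), 0.07) [0.6195828  0.05124779 0.00927118]
```

Call:
jog_arm --increments '[[[0,0,0,0,0,0,1],[0,0,0,0,0,0,1],[0,0,0,0,0,0,1],[0,0,0,0,0,0,1],[0,0,0,0,0,0,1]]]'

```text
time: 7.9
tool_pos: [0.5797, 0.0509, 0.095]
tcp_rot: [-3.142, -0.001, -0.001]
wrist_force: [-0.2, 0.2, 0.1]
width: 0.995
grip_force: 0.0
```

Call:
jog_arm --increments '[[[0,0,-0.5,0,0,0,1],[0,0,-0.8,0,0,0,1],[0,0,-1,0,0,0,1],[0,0,-1,0,0,0,1],[0,0,-1,0,0,0,1]]]'

```text
time: 8.32
tool_pos: [0.5793, 0.0509, 0.225]
tcp_rot: [-3.142, -0.001, 0.001]
wrist_force: [0.5, 0.8, 0.5]
width: 1.002
grip_force: 0.0
```

Call:
jog_arm --increments '[[[-0.4,-0.9,-0.3,0,0,0,1],[-0.4,-0.9,-0.3,0,0,0,1],[-0.4,-0.9,-0.3,0,0,0,1],[-0.4,-0.9,-0.3,0,0,0,1],[-0.4,-0.9,-0.3,0,0,0,1]]]'

```text
time: 8.73
tool_pos: [0.5188, 0.1869, 0.2696]
tcp_rot: [-3.141, -0.0, -0.001]
wrist_force: [-0.5, -0.0, 0.6]
width: 1.0
grip_force: 0.0
```

Call:
jog_arm --increments '[[[-0.45,-0.9,-0.2,0,0,0,1],[-0.45,-0.9,-0.2,0,0,0,1],[-0.45,-0.9,0,0,0,0,1],[-0.5,-0.9,0,0,0,0,1],[-0.5,-0.5,0,0,0,0,1]]]'

```text
time: 9.15
tool_pos: [0.4482, 0.3112, 0.2815]
tcp_rot: [-3.14, -0.003, -0.001]
wrist_force: [0.4, 1.2, -0.3]
width: 0.996
grip_force: 0.0
```

Call:
jog_arm --increments '[[[0,0,0,0,0,-0.8,0.2],[0,0,0,0,0,-0.8,0.2],[0,0,0,0,0,-0.86,0.2],[0,0,0,0,0,0,0.2],[0,0,0,0,0,0,0.2]]]'

```text
time: 9.57
tool_pos: [0.4488, 0.3089, 0.281]
tcp_rot: [-3.116, -0.401, 0.0]
wrist_force: [0.6, -0.4, 0.2]
width: 0.6
grip_force: 0.0
```

```bash
python3 - <<'E'
from h import *
delta([.449,.309,.2],-75.24)
im,D,c=snap("wrist","w5"); X=cloud(c,D); z=X[...,2]
hsv=cv2.cvtColor(im,cv2.COLOR_BGR2HSV)
am=(hsv[...,0]>4)&(hsv[...,0]<28)&(hsv[...,1]>130)
xy=X[...,:2]-np.array([.449,.309]); am&=np.linalg.norm(xy,axis=2)<.07
t=am&(z>.045)&(z<.065); print("tab top",rect(X[t]),np.median(X[t],0),t.sum())
w=(z>.06)&(z<.075)&(np.linalg.norm(xy,axis=2)<.13); print("tub rim",rect(X[w]))
print("rib",rect(X[am&(z>.01)]))
E
```

```text
t 9.57 pos [0.4488 0.3089 0.281 ] yaw -75.33 tilt [-0.  0. -1.] q [0.56 0.03 1.91 0.   1.2  1.87] w 0.6 F [ 0.6 -0.4  0.2] g 0.0
shift units [ 7.0e-03 -2.0e-03  2.7e+00] turn units -0.016 alt 29.98
tab top (array([451.2, 313.1,  40.1,  17.5]), 14.48) [0.45259211 0.31346603 0.05614473] 1387
tub rim (array([448.7, 311.7, 170.3, 130.7]), 14.65)
rib (array([450.7, 314. ,  99.5,  82.4]), -23.36)
```

View pics/w5.png

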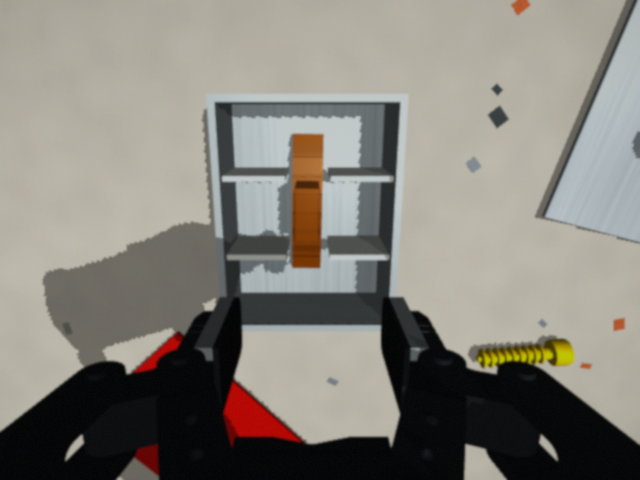

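Call:
jog_arm --increments '[[[0.08,-0.09,1,0,0,0,0.2],[0,0,1,0,0,0,0.2],[0,0,1,0,0,0,0.2],[0,0,1,0,0,0,0.2],[0,0,1,0,0,0,0.2]]]' --force 28

```text
time: 10.03
tool_pos: [0.4507, 0.3119, 0.13]
tcp_rot: [-3.116, -0.401, -0.001]
wrist_force: [0.7, -0.9, -0.4]
width: 0.601
grip_force: 0.0
```

Call:
jog_arm --increments '[[[0,0,0.3,0,0,0,0.2],[0,0,0.2,0,0,0,0.2],[0,0,0,0,0,0,0.2],[0,0,0,0,0,0,-1],[0,0,0,0,0,0,-1]]]'

```text
time: 10.45
tool_pos: [0.452, 0.3129, 0.1182]
tcp_rot: [-3.114, -0.404, -0.006]
wrist_force: [0.0, 0.2, 0.5]
width: 0.326
grip_force: 0.0
```

Call:
jog_arm --increments '[[[0,0,0,0,0,0,-1],[0,0,0,0,0,0,-1],[0,0,0,0,0,0,-1],[0,0,0,0,0,0,-1],[0,0,0,0,0,0,-1]]]'

```text
time: 10.87
tool_pos: [0.452, 0.3129, 0.1184]
tcp_rot: [-3.114, -0.404, -0.006]
wrist_force: [-0.5, 0.2, 6.9]
width: 0.201
grip_force: 29.7
```

```bash
python3 - <<'E'
from h import *
delta([.55,-.085,.2],-90)
E
```

```text
t 10.87 pos [0.452  0.3129 0.1184] yaw -75.21 tilt [ 0.0036  0.0022 -1.    ] q [ 0.56  0.22  2.04 -0.    0.88  1.87] w 0.201 F [-0.5  0.2  6.9] g 29.7
shift units [-0.216 13.656 -2.739] turn units 2.465 alt -27.53
```

Call:
jog_arm --increments '[[[0,0,-0.1,0,0,0,-1],[0,0,-0.2,0,0,0,-1],[0,0,-0.4,0,0,0,-1],[0,0,-0.6,0,0,0,-1],[0,0,-0.6,0,0,0,-1]]]'

```text
time: 11.28
tool_pos: [0.4499, 0.3117, 0.1738]
tcp_rot: [3.115, 0.404, -0.002]
wrist_force: [1.2, 1.2, -0.5]
width: 0.206
grip_force: 28.8
```

Call:
jog_arm --increments '[[[0,0,-0.6,0,0,0,-1],[0,0,-0.5,0,0,0,-1],[0,0,-0.3,0,0,0,-1],[0,0,0,0,0,0,-1],[0,0,0,0,0,0,-1]]]'

```text
time: 11.7
tool_pos: [0.4507, 0.3121, 0.2157]
tcp_rot: [-3.115, -0.405, -0.002]
wrist_force: [0.4, 0.3, -1.1]
width: 0.204
grip_force: 28.8
```

```bash
python3 - <<'E'
from h import *
delta([.52,-.09,.2],-90)
im,D,c=snap("scene","s6"); cv2.imwrite("pics/s6c.png",cv2.resize(im[180:360,330:520],None,fx=3,fy=3))
E
```

```text
t 11.7 pos [0.4507 0.3121 0.2157] yaw -75.2 tilt [ 1.1e-03  7.0e-04 -1.0e+00] q [ 0.56  0.1   1.97 -0.    1.07  1.87] w 0.204 F [ 0.4  0.3 -1.1] g 28.8
shift units [-1.19  13.55   0.518] turn units 2.467 alt -27.53
```

View pics/s6c.png

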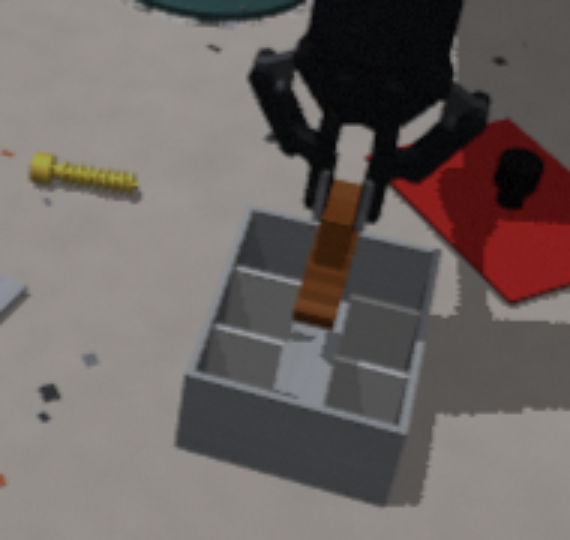

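Call:
jog_arm --increments '[[[-0.04,0.4,0,0,0,0,-1],[-0.08,0.8,0,0,0,0,-1],[-0.09,1,0,0,0,0,-1],[-0.09,1,0,0,0,0,-1],[-0.09,1,0,0,0,0,-1]]]'

```text
time: 12.17
tool_pos: [0.4704, 0.1852, 0.2135]
tcp_rot: [3.114, 0.406, -0.004]
wrist_force: [0.2, 0.2, -1.0]
width: 0.203
grip_force: 28.8
```

Call:
jog_arm --increments '[[[-0.09,1,0,0,0,0,-1],[-0.09,1,0,0,0,0,-1],[-0.09,1,0,0,0,0,-1],[-0.09,1,0,0,0,0,-1],[-0.09,1,0,0,0,0,-1]]]'

```text
time: 12.58
tool_pos: [0.4955, 0.0365, 0.2137]
tcp_rot: [3.115, 0.405, -0.004]
wrist_force: [0.2, 0.1, -1.2]
width: 0.204
grip_force: 28.8
```

Call:
jog_arm --increments '[[[-0.09,1,0,0,0,0,-1],[-0.09,1,0,0,0,0,-1],[-0.08,0.9,0,0,0,0,-1],[-0.07,0.8,0,0,0,0,-1],[-0.05,0.65,0,0,0,0,-1]]]'

```text
time: 13.0
tool_pos: [0.5178, -0.0928, 0.2136]
tcp_rot: [-3.115, -0.403, 0.004]
wrist_force: [0.4, 1.1, -0.7]
width: 0.199
grip_force: 28.8
```

Call:
jog_arm --increments '[[[0,0,0.5,0,0,0.8,-1],[0,0,0.7,0,0,0.8,-1],[0,0,0.7,0,0,0.87,-1],[0,0,0.6,0,0,0,-1],[0,0,0.3,0,0,0,-1]]]'

```text
time: 13.42
tool_pos: [0.5159, -0.0906, 0.1272]
tcp_rot: [-3.14, 0.001, 0.011]
wrist_force: [-1.2, 0.6, 0.2]
width: 0.2
grip_force: 28.8
```

Call:
jog_arm --increments '[[[0,0,0.2,0,0,0,-1],[0,0,0.1,0,0,0,-1],[0,0,0,0,0,0,-1],[0,0,0,0,0,0,-1],[0,0,0,0,0,0,-1]]]'

```text
time: 13.83
tool_pos: [0.5198, -0.0905, 0.1232]
tcp_rot: [3.141, -0.0, 0.003]
wrist_force: [0.8, 0.1, -0.4]
width: 0.2
grip_force: 28.7
```

```bash
cat > rib.py <<'E'
from h import *
def look(name,xy0,z0=.0):
    """tool state, then rib seen by the scene camera's depth: feet height and top"""
    delta([*xy0,.11],-90)
    im,D,c=snap("scene",name); X=cloud(c,D); z=X[...,2]
    h=cv2.cvtColor(im,cv2.COLOR_BGR2HSV)
    m=(h[...,0]>4)&(h[...,0]<28)&(h[...,1]>130)&(np.linalg.norm(X[...,:2]-np.array(xy0),axis=2)<.08)
    if m.sum()>20:
        P=X[m]; print("rib px",m.sum(),"z 1/50/99",np.percentile(P[:,2],[1,50,99]).round(4),rect(P[P[:,2]<z0+.04]), rect(P[P[:,2]>z0+.045]) if (P[:,2]>z0+.045).sum()>5 else "")
E
python3 -c "
from rib import *
look('s7',(.52,-.09))"
```

```text
t 13.83 pos [ 0.5198 -0.0905  0.1232] yaw -90.0 tilt [ 2.1e-03 -5.0e-04 -1.0e+00] q [-0.22  0.17  2.08 -0.    0.89  1.35] w 0.2 F [ 0.8  0.1 -0.4] g 28.7
shift units [ 0.005 -0.017  0.441] turn units -0.001 alt 30.0
rib px 498 z 1/50/99 [0.0131 0.024  0.0621] (array([520.7, -88.5, 112.7,  24.5]), -0.64) (array([532.1, -92.4,  28.9,  17. ]), 61.94)
```

Call:
jog_arm --increments '[[[0,0,0.12,0,0,0,-1],[0,0,0.08,0,0,0,-1],[0,0,0.05,0,0,0,-1],[0,0,0,0,0,0,-1],[0,0,0,0,0,0,-1]]]'

```text
time: 14.3
tool_pos: [0.5188, -0.0903, 0.1143]
tcp_rot: [-3.141, 0.001, 0.001]
wrist_force: [0.2, -0.1, -0.7]
width: 0.196
grip_force: 28.8
```

Call:
jog_arm --increments '[[[0,0,0.04,0,0,0,-1],[0,0,0.03,0,0,0,-1],[0,0,0,0,0,0,-1],[0,0,0,0,0,0,-1],[0,0,0,0,0,0,-1]]]'

```text
time: 14.72
tool_pos: [0.5192, -0.0904, 0.1133]
tcp_rot: [3.142, -0.001, 0.0]
wrist_force: [-2.5, 0.8, 5.4]
width: 0.199
grip_force: 29.5
```

```bash
python3 -c "
from rib import *
look('s8',(.52,-.09))"
```

```text
t 14.72 pos [ 0.5192 -0.0904  0.1133] yaw -90.02 tilt [ 2.e-04 -0.e+00 -1.e+00] q [-0.22  0.19  2.09  0.    0.87  1.35] w 0.199 F [-2.5  0.8  5.4] g 29.5
shift units [ 0.028 -0.012  0.111] turn units -0.003 alt 30.0
rib px 488 z 1/50/99 [0.0033 0.0144 0.0519] (array([520. , -87.8, 111.9,  24.8]), -1.13) (array([529.3, -83.2,  31.9,  23.4]), -85.01)
```

Call:
jog_arm --increments '[[[0,0,0,0,0,0,0.3],[0,0,0,0,0,0,0.3],[0,0,0,0,0,0,0.3],[0,0,0,0,0,0,0.3],[0,0,0,0,0,0,0.3]]]'

```text
time: 15.18
tool_pos: [0.5189, -0.0904, 0.1123]
tcp_rot: [-3.142, 0.001, 0.0]
wrist_force: [-0.4, 0.4, -0.7]
width: 0.649
grip_force: 0.0
```

Call:
jog_arm --increments '[[[0,0,-0.3,0,0,0,0.3],[0,0,-0.6,0,0,0,0.3],[0,0,-1,0,0,0,0.5],[0,0,-1,0,0,0,0.5],[0,0,-1,0,0,0,0.5]]]'

```text
time: 15.6
tool_pos: [0.5186, -0.0903, 0.231]
tcp_rot: [-3.141, 0.001, 0.001]
wrist_force: [0.9, 0.1, -0.5]
width: 0.75
grip_force: 0.0
```

Call:
jog_arm --increments '[[[0,0,-0.3,0,0,-1,0.5],[0,0,0,0,0,-1,0.5],[0,0,0,0,0,-1,0.5],[0,0,0,0,0,-1,0.5],[0,0,0,0,0,-1,0.5]]]'

```text
time: 16.02
tool_pos: [0.519, -0.0904, 0.2394]
tcp_rot: [3.032, 0.82, 0.001]
wrist_force: [-0.5, 0.6, 1.2]
width: 0.75
grip_force: 0.0
```

Call:
jog_arm --increments '[[[0,0,0,0,0,-1,0.5],[0,0,0,0,0,-1,0.5],[0,0,0,0,0,-1,0.5],[0,0,0,0,0,-1,0.5],[0,0,0,0,0,-1,0.5]]]'

```text
time: 16.43
tool_pos: [0.5189, -0.0904, 0.2392]
tcp_rot: [2.717, 1.577, 0.001]
wrist_force: [-0.4, 1.1, 0.5]
width: 0.746
grip_force: 0.0
```

Call:
jog_arm --increments '[[[0,0,0,0,0,-1,0.5],[0,0,0,0,0,-1,0.5],[0,0,0,0,0,-1,0.5],[0,0,0,0,0,-1,0.5],[0,0,0,0,0,-1,0.5]]]'

```text
time: 16.85
tool_pos: [0.5189, -0.0903, 0.2392]
tcp_rot: [2.216, 2.226, 0.0]
wrist_force: [-0.6, -0.1, -0.1]
width: 0.751
grip_force: 0.0
```

Call:
jog_arm --increments '[[[0,0,0,0,0,0,0.5],[0,0,0,0,0,0,0.5],[0,0,0,0,0,0,0.5],[0,0,0,0,0,0,0.5],[0,0,0,0,0,0,0.5]]]'

```text
time: 17.27
tool_pos: [0.5189, -0.0903, 0.2386]
tcp_rot: [2.223, 2.22, 0.0]
wrist_force: [-0.0, -0.0, 0.2]
width: 0.749
grip_force: 0.0
```

```bash
cat > tab.py <<'E'
from h import *
def tab(name,xy0,zt):
    im,D,c=snap("wrist",name); X=cloud(c,D); z=X[...,2]
    h=cv2.cvtColor(im,cv2.COLOR_BGR2HSV)
    m=(h[...,0]>4)&(h[...,0]<28)&(h[...,1]>130)&(np.linalg.norm(X[...,:2]-np.array(xy0),axis=2)<.08)
    t=m&(abs(z-zt)<.006); print("tab",rect(X[t]),np.median(X[t],0).round(4),t.sum())
    b=m&(z<zt+.006); print("rib",rect(X[b]))
    return im,X
E
python3 -c "
from tab import *
delta((.5192,-.0904,.113),0)
tab('w9',(.519,-.09),.052)"
```

```text
t 17.27 pos [ 0.5189 -0.0903  0.2386] yaw -0.09 tilt [ 1.e-04  0.e+00 -1.e+00] q [-0.22  0.04  1.99  0.    1.12 -0.22] w 0.749 F [-0.  -0.   0.2] g 0.0
shift units [-2.000e-03  8.000e-03  4.186e+00] turn units -0.015 alt 29.99
tab (array([517.7, -89. ,  39.6,  18.1]), -0.28) [ 0.5178 -0.0882  0.0512] 1757
rib (array([516.5, -89.2, 112.5,  24.3]), -0.35)
```

View pics/w9.png

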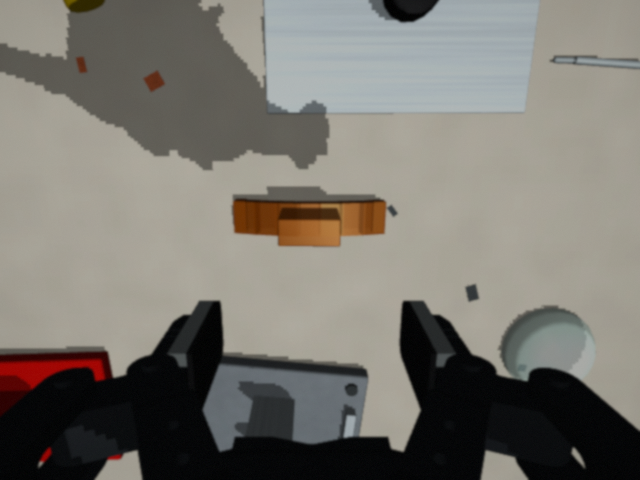

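Call:
jog_arm --increments '[[[0,-0.02,1,0,0,0,0.5],[0,0,1,0,0,0,0.5],[0,0,1,0,0,0,0.5],[0,0,0.8,0,0,0,0.5],[0,0,0.4,0,0,0,0.5]]]' --force 30

```text
time: 17.73
tool_pos: [0.5161, -0.0898, 0.1091]
tcp_rot: [-2.219, -2.217, 0.005]
wrist_force: [-0.6, 0.3, -0.4]
width: 0.753
grip_force: 0.0
```

Call:
jog_arm --increments '[[[0,0,0.05,0,0,0,0.5],[0,0,0,0,0,0,-1],[0,0,0,0,0,0,-1],[0,0,0,0,0,0,-1],[0,0,0,0,0,0,-1]]]'

```text
time: 18.15
tool_pos: [0.5197, -0.0906, 0.1128]
tcp_rot: [2.22, 2.219, 0.003]
wrist_force: [0.3, 0.4, -0.1]
width: 0.454
grip_force: 31.0
```

Call:
jog_arm --increments '[[[0,0,0,0,0,0,-1],[0,0,0,0,0,0,-1],[0,0,0,0,0,0,-1],[0,0,-0.1,0,0,0,-1],[0,0,-0.2,0,0,0,-1]]]'

```text
time: 18.57
tool_pos: [0.5175, -0.0901, 0.1196]
tcp_rot: [-2.221, -2.22, 0.002]
wrist_force: [-0.7, -0.2, -0.8]
width: 0.453
grip_force: 31.0
```

Call:
jog_arm --increments '[[[0,0,-0.5,0,0,0,-1],[0,0,-0.7,0,0,0,-1],[0,0,-0.8,0,0,0,-1],[0,0,-0.8,0,0,0,-1],[0,0,-0.5,0,0,0,-1]]]'

```text
time: 18.98
tool_pos: [0.5189, -0.0904, 0.2216]
tcp_rot: [2.22, 2.22, 0.002]
wrist_force: [0.2, -0.5, -0.3]
width: 0.457
grip_force: 31.0
```

```bash
python3 -c "
from tab import *
delta((.486,-.265,.2),-6.66)
im,X=tab('w10',(.519,-.09),.16)"
```

```text
t 18.98 pos [ 0.5189 -0.0904  0.2216] yaw -0.02 tilt [ 2.3e-03 -5.0e-04 -1.0e+00] q [-0.22  0.05  2.01  0.    1.08 -0.22] w 0.457 F [ 0.2 -0.5 -0.3] g 31.0
shift units [-5.818 -1.096  0.721] turn units 1.106 alt -28.89
tab (array([519.2, -88.1,  64. ,  19.9]), -0.01) [ 0.5191 -0.0868  0.1602] 6145
rib (array([519.2, -88.8, 111.1,  24.9]), -0.09)
```

Call:
jog_arm --increments '[[[-0.4,-0.05,0,0,0,0,-1],[-0.8,-0.15,0,0,0,0,-1],[-1,-0.15,0,0,0,0,-1],[-1,-0.15,0,0,0,0,-1],[-1,-0.15,0,0,0,0,-1]]]'

```text
time: 19.45
tool_pos: [0.497, -0.2175, 0.2168]
tcp_rot: [-2.219, -2.22, 0.002]
wrist_force: [-0.2, 0.7, -0.7]
width: 0.453
grip_force: 31.0
```

Call:
jog_arm --increments '[[[-1,-0.15,0,0,0,0,-1],[-1,-0.15,0,0,0,0,-1],[-1,-0.15,0,0,0,0,-1],[-0.6,0,0,0,0,0.55,-1],[0,0,0,0,0,0.55,-1]]]'

```text
time: 19.87
tool_pos: [0.4834, -0.3282, 0.2168]
tcp_rot: [-2.351, -2.081, 0.003]
wrist_force: [0.0, 0.7, -0.6]
width: 0.455
grip_force: 31.0
```

Call:
jog_arm --increments '[[[0,0,0,0,0,0,-1],[0,0,0,0,0,0,-1],[0,0,0,0,0,0,-1],[0,0,0,0,0,0,-1],[0,0,0,0,0,0,-1]]]'

```text
time: 20.28
tool_pos: [0.4852, -0.3236, 0.2187]
tcp_rot: [-2.344, -2.091, 0.0]
wrist_force: [-0.0, -0.1, -0.6]
width: 0.456
grip_force: 31.0
```

```bash
python3 -c "
from tab import *
delta((.486,-.265,.2),-6.66)
p=read_state()['tool_pos']
im,X=tab('w11',p[:2],.16)
z=X[...,2]; r=np.linalg.norm(X[...,:2]-np.array([.486,-.265]),axis=2)
h=cv2.cvtColor(im,cv2.COLOR_BGR2HSV); g=h[...,1]<90
m=(z>.061)&(z<.071)&(r<.045)&g
n,l,st,ce=cv2.connectedComponentsWithStats(m.astype(np.uint8))
for i in range(1,n):
    if st[i,4]>40: print('cheek',st[i],rect(X[l==i]))
print('both',rect(X[m]))
b=(z>.009)&(z<.03)&(r<.1)&g; print('plate',rect(X[b]))
"
```

```text
t 20.28 pos [ 0.4852 -0.3236  0.2187] yaw -6.53 tilt [-5.e-04  4.e-04 -1.e+00] q [-0.63  0.16  1.89 -0.    1.09 -0.52] w 0.456 F [-0.  -0.1 -0.6] g 31.0
shift units [ 1.944 -0.195  0.622] turn units 0.022 alt -29.98
tab (array([ 485.4, -321.5,   64. ,   19.9]), -6.04) [ 0.4855 -0.3207  0.1573] 5700
rib (array([ 485.2, -321.9,  110.9,   24.8]), -6.68)
cheek [ 266   92   67   17 1120] (array([ 488.1, -243.5,   33.6,    7.8]), -6.53)
cheek [ 269  170   64   17 1013] (array([ 484.1, -283. ,   33.8,    8.3]), -6.75)
both (array([ 486.1, -263.5,   48.1,   33.8]), 84.02)
plate (array([ 486.2, -263.4,  150.5,  100.5]), -6.04)
```

View pics/w11.png

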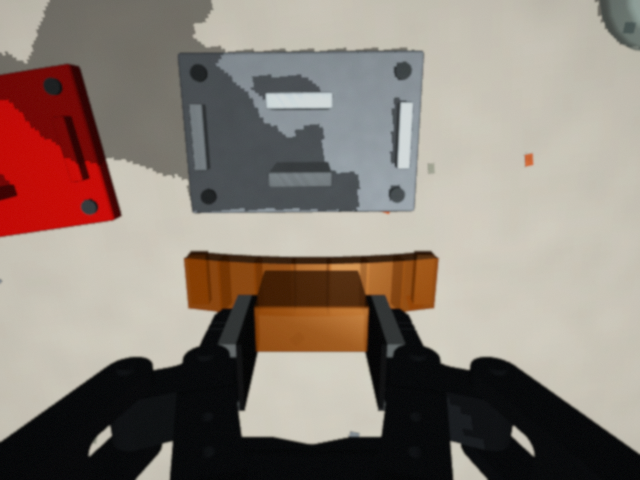

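Call:
jog_arm --increments '[[[0.4,-0.04,0,0,0,0,-1],[0.6,-0.05,0,0,0,0,-1],[0.54,-0.05,0,0,0,0,-1],[0.4,-0.05,0,0,0,0,-1],[0,0,0,0,0,0,-1]]]'

```text
time: 20.75
tool_pos: [0.4861, -0.2629, 0.2188]
tcp_rot: [-2.342, -2.092, -0.001]
wrist_force: [-0.1, -0.1, -1.5]
width: 0.454
grip_force: 31.0
```

Call:
jog_arm --increments '[[[0,0,0.3,0,0,0,-1],[0,0,0.3,0,0,0,-1],[0,0,0.3,0,0,0,-1],[0,0,0,0,0,0,-1],[0,0,0,0,0,0,-1]]]'

```text
time: 21.17
tool_pos: [0.4854, -0.2659, 0.1903]
tcp_rot: [-2.345, -2.087, 0.002]
wrist_force: [-0.0, 0.0, -0.5]
width: 0.458
grip_force: 31.0
```

```bash
python3 -c "
from tab import *
delta((.486,-.2648,.1276),-6.53)
p=read_state()['tool_pos']
im,X=tab('w12',p[:2],.13)
z=X[...,2]; r=np.linalg.norm(X[...,:2]-np.array([.486,-.265]),axis=2)
h=cv2.cvtColor(im,cv2.COLOR_BGR2HSV); g=h[...,1]<90
m=(z>.061)&(z<.071)&(r<.045)&g
print('both',rect(X[m]))
im,D,c=snap('scene','s12'); X=cloud(c,D);h=cv2.cvtColor(im,cv2.COLOR_BGR2HSV)
m=(h[...,0]>4)&(h[...,0]<28)&(h[...,1]>130)&(np.linalg.norm(X[...,:2]-p[:2],axis=2)<.08)
print(np.percentile(X[m][:,2],[1,99]),rect(X[m]))
"
```

```text
t 21.17 pos [ 0.4854 -0.2659  0.1903] yaw -6.66 tilt [-0.0026  0.0015 -1.    ] q [-0.55  0.14  1.98 -0.    1.03 -0.43] w 0.458 F [-0.   0.  -0.5] g 31.0
shift units [0.036 0.02  2.09 ] turn units -0.022 alt 29.98
tab (array([ 485.7, -263.6,   64.3,   20. ]), -5.94) [ 0.4857 -0.2625  0.1289] 5947
rib (array([ 485.3, -264.2,  110.6,   25.2]), -6.63)
both (array([ 488.2, -243.4,   33.7,    8.7]), -5.67)
[0.08250922 0.13002605] (array([ 487.7, -263.6,  113.1,   27.7]), -6.06)
```

Call:
jog_arm --increments '[[[0.03,0.02,0.3,0,0,0,-1],[0,0,0.4,0,0,0,-1],[0,0,0.4,0,0,0,-1],[0,0,0.4,0,0,0,-1],[0,0,0.2,0,0,0,-1]]]'

```text
time: 21.68
tool_pos: [0.4856, -0.2642, 0.138]
tcp_rot: [-2.343, -2.087, 0.002]
wrist_force: [-0.8, 0.3, -0.5]
width: 0.459
grip_force: 31.0
```

Call:
jog_arm --increments '[[[0,0,0.15,0,0,0,-1],[0,0,0.05,0,0,0,-1],[0,0,0,0,0,0,-1],[0,0,0,0,0,0,-1],[0,0,0,0,0,0,-1]]]'

```text
time: 22.1
tool_pos: [0.4875, -0.2653, 0.1357]
tcp_rot: [2.345, 2.089, 0.001]
wrist_force: [-0.1, -0.4, -0.4]
width: 0.456
grip_force: 31.0
```

```bash
cat > chk.py <<'E'
from h import *
delta((.486,-.2648,.1276),-6.53)
im,D,c=snap('scene','s13'); X=cloud(c,D);h=cv2.cvtColor(im,cv2.COLOR_BGR2HSV)
m=(h[...,0]>4)&(h[...,0]<28)&(h[...,1]>130)&(np.linalg.norm(X[...,:2]-np.array([.486,-.265]),axis=2)<.08)
P=X[m];print(np.percentile(P[:,2],[1,99]).round(4),rect(P)); 
E
python3 chk.py
```

```text
t 22.1 pos [ 0.4875 -0.2653  0.1357] yaw -6.62 tilt [ 1.1e-03 -7.0e-04 -1.0e+00] q [-0.54  0.2   2.01  0.    0.92 -0.43] w 0.456 F [-0.1 -0.4 -0.4] g 31.0
shift units [ 0.012 -0.052  0.268] turn units -0.015 alt 29.98
[0.0244 0.0747] (array([ 489.8, -262.2,  110.6,   28.8]), -7.61)
```

Call:
jog_arm --increments '[[[0,-0.03,0.1,0,0,0,-1],[0,0,0.08,0,0,0,-1],[0,0,0.02,0,0,0,-1],[0,0,0,0,0,0,-1],[0,0,0,0,0,0,-1]]]'

```text
time: 22.57
tool_pos: [0.486, -0.2649, 0.1289]
tcp_rot: [-2.346, -2.089, 0.0]
wrist_force: [0.2, 0.3, -0.3]
width: 0.456
grip_force: 31.0
```

Call:
jog_arm --increments '[[[0,0,0.04,0,0,0,-1],[0,0,0.03,0,0,0,-1],[0,0,0,0,0,0,-1],[0,0,0,0,0,0,-1],[0,0,0,0,0,0,-1]]]'

```text
time: 22.98
tool_pos: [0.4861, -0.2649, 0.1269]
tcp_rot: [-2.346, -2.089, 0.0]
wrist_force: [-0.4, 0.7, -0.7]
width: 0.459
grip_force: 31.0
```

```bash
python3 chk.py
```

```text
t 22.98 pos [ 0.4861 -0.2649  0.1269] yaw -6.62 tilt [-1.e-04  0.e+00 -1.e+00] q [-0.54  0.21  2.02 -0.    0.91 -0.43] w 0.459 F [-0.4  0.7 -0.7] g 31.0
shift units [ 0.004 -0.004 -0.024] turn units -0.015 alt 29.98
[0.0157 0.0659] (array([ 488.7, -261.2,  112. ,   29.8]), -9.28)
```

No contact yet; about 1 mm or less to go.

Call:
jog_arm --increments '[[[0,0,0.03,0,0,0,-1],[0,0,0,0,0,0,-1],[0,0,0.01,0,0,0,-1],[0,0,0,0,0,0,-1],[0,0,0,0,0,0,-1]]]'

```text
time: 23.45
tool_pos: [0.4862, -0.265, 0.1267]
tcp_rot: [2.346, 2.089, -0.0]
wrist_force: [-3.1, 1.0, 8.0]
width: 0.456
grip_force: 31.8
```

Contact. Release, then raise.

Call:
jog_arm --increments '[[[0,0,0,0,0,0,0.3],[0,0,0,0,0,0,0.4],[0,0,0,0,0,0,0.4],[0,0,0,0,0,0,0.4],[0,0,0,0,0,0,0.4]]]'

```text
time: 23.87
tool_pos: [0.486, -0.2649, 0.1254]
tcp_rot: [-2.346, -2.089, 0.0]
wrist_force: [0.0, -0.7, -0.4]
width: 0.698
grip_force: 0.0
```

Call:
jog_arm --increments '[[[0,0,-0.2,0,0,0,0.4],[0,0,-0.4,0,0,0,0.4],[0,0,-0.8,0,0,0,0.4],[0,0,-1,0,0,0,0.4],[0,0,-1,0,0,0,0.4]]]'

```text
time: 24.28
tool_pos: [0.4857, -0.2647, 0.2292]
tcp_rot: [-2.345, -2.089, 0.0]
wrist_force: [1.5, -0.3, 0.6]
width: 0.7
grip_force: 0.0
```

Call:
jog_arm --increments '[[[-1,0,-0.5,0,0,0,0.4],[-1,0,0,0,0,0,0.4],[0,0,0,0,0,0,0.4],[0,0,0,0,0,0,0.4],[0,0,0,0,0,0,0.4]]]'

```text
time: 24.7
tool_pos: [0.4789, -0.3242, 0.2429]
tcp_rot: [-2.346, -2.088, -0.001]
wrist_force: [-0.5, 0.3, -0.7]
width: 0.699
grip_force: 0.0
```

```bash
python3 chk.py; python3 - <<'E'
from tab import *
im,X=tab('w14',(.486,-.265),.066); z=X[...,2]
m=(np.linalg.norm(X[...,:2]-np.array([.486,-.265]),axis=2)<.1)&(z>.009)&(z<.03); print("plate",rect(X[m]))
im2,D,c=snap("top","t14"); X=cloud(c,D)
z=X[...,2]; m=(np.linalg.norm(X[...,:2]-np.array([.58,.05]),axis=2)<.12)&(z>.006)&(z<.02); print("lid",rect(X[m]),np.percentile(z[m],[5,50,95]))
cv2.imwrite("pics/fin.png",cv2.resize(np.hstack([im,im2]),(800,300)))
E
```

```text
t 24.7 pos [ 0.4789 -0.3242  0.2429] yaw -6.67 tilt [-1.e-04  7.e-04 -1.e+00] q [-0.64  0.13  1.88  0.    1.13 -0.52] w 0.699 F [-0.5  0.3 -0.7] g 0.0
shift units [1.992 0.004 3.846] turn units -0.023 alt 29.98
[0.0155 0.0658] (array([ 486.9, -262.5,  116.4,   26.7]), -6.91)
tab (array([ 486.6, -263.8,   40. ,   18. ]), -6.58) [ 0.4866 -0.2635  0.0652] 2276
rib (array([ 484.8, -284. ,  116.2,   63.8]), -6.64)
plate (array([ 486.1, -263.4,  150.6,  100.3]), -6.05)
lid (array([580.7,  45.6, 226.8, 217. ]), -47.77) [0.00666058 0.01015806 0.0144131 ]
```

View pics/fin.png

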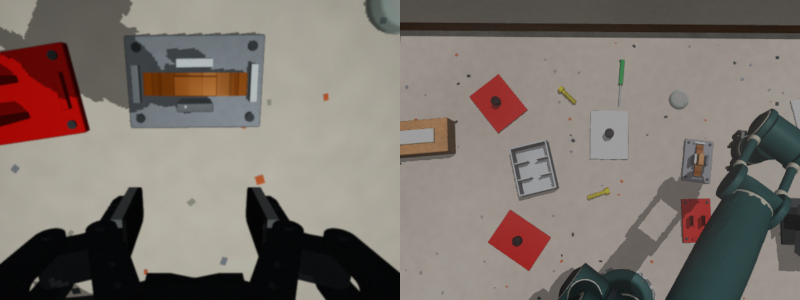

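The left half shows the rib seated flat between the cheeks and stops (about (195,85)), with its tab centred within 1 mm. The right half shows the lid flat on the ledge at (609,134), with the screws, lens and pick where they lay.

```bash
python3 -c "
from workcell import bot
print(bot.finish_job())"
```

```text
the job is handed in; nothing more can be done
None
```

The job is done and handed in at about 25 s on the robot's clock: the rib sits flat in the trimming jig between the cheeks and end stops, the lid lies flat on the ledge, and the screws, lens and pick were not touched.

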